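Ready the bench dust cabinet

TASK

Get the small dust cabinet ready to run: turn the slotted cover on its roof by its bar knob until the opening lines up with the outlet that carries the open hose spigot (the other outlet has a flat blanking cap), and push the cabinet's door fully shut so that its sprung latch snaps in behind the strike. Leave the oil bottle, rubbing stone, tape measure and stone offcut where they are.

Things in the scene. Friction and masses are not known exactly. Their poses are not given: they have to be found in the camera images.
- cabinet: Grey sheet-metal dust cabinet, 130 deep (its x) x 160 wide (its y) x 190 high, fixed to the bench. Origin at the centre of its underside; its own -x side is the open front with the door, z up. In the middle of the roof stands a dark drum of 44 mm radius, 26 high, with the slotted cover on it; two raised channels, 14 mm high, lead from the drum to two outlets, one to each side, 60 mm from the drum's axis, at 65 degrees to either side of the direction of the cabinet's front.
- door (a joint): Door, upright hinge, rad: 0 = shut, grows as it opens (to 1.3), starts at 0.4 to 0.8. Grey panel 146 wide x 182 high x 12 thick, hinged at the cabinet's front edge on its -y side; from above it closes clockwise. Stays where left (light friction). The last 0.08 rad is pushed against the latch: 4 to 7 N at 110 mm from the hinge; let go before it snaps and it stays unlatched; once latched it stays locked.
- door_hinge (a point): Point on the hinge axis at the height of the door's top edge (189 mm above the bench). Its frame turns with the door: +y runs along the door from the hinge to the free edge, -x points out of the door's outer face, z up. The outer face lies 13 mm from the axis in its -x direction. The upper part of the outer face (down to 60 mm below the top edge) is flat and free; below that, near the free edge, the latch case and its tab stand out up to 8 mm.
- door_corner (a point): Upper free corner of the door's outer face: 146 mm from the hinge axis along +y and 13 mm out along -x. Frame as door_hinge.
- latch (a joint): Sprung latch bolt in the door's free edge, in m: 0 = fully out (its rest), up to 0.008 = pushed in. It stands 9 mm out of the free edge, 100 mm above the bench, bevelled on the side that meets the strike, an upright 6 mm steel bar beside the cabinet's front opening that stands 20 mm out from the cabinet's front.
- cover (a joint): Slotted cover's turn about the upright axis, in rad: 0 = opening points to the cabinet's front (its -x), grows counter-clockwise seen from above; range -2 to 2, starts between -0.35 and 0.35. At about -1.13 the opening is over the outlet on the cabinet's +y side, at about +1.13 over the one on its -y side. It stays where it is left (friction about 0.05 N m).
- knob_top (a point): Centre of the top of the cover's black bar knob, on the turning axis, 254 mm above the bench. The bar is 52 long, 14 wide and 32 high above the cover's disc (disc top 222 mm above the bench, disc radius 45 mm). Frame turns with the cover: x along the bar and towards the opening, y across the bar, z up. Beside the knob nothing on the roof stands higher than 223 mm above the bench.
- cover_slot (a point): Middle of the cover's opening (a 40 degree sector cut out of the disc, open at the rim), 32 mm from the turning axis; frame as knob_top: x points outwards from the axis through the opening.
- spigot_mouth (a point): Centre of the mouth of the hose spigot, a short open steel pipe stub of 27 mm diameter, 18 mm tall, upright on one of the two outlets (which one varies), 60 mm from the cover's axis, mouth 222 mm above the bench. Fixed.
- cap_top (a point): Centre of the top of the blanking cap, a flat closed steel disc of 30 mm diameter and 5 mm thickness with a small bolt head, on the other outlet. Fixed.
- oil_bottle: Bystander: small oil bottle with pointed red cap, 43 mm diameter, 137 tall, standing to the left of the cabinet; origin at the centre of its underside.
- rubbing_stone: Bystander: dark grey bar-shaped rubbing stone, 32 x 100 x 22, long along its y, lying to the right of the cabinet; origin at the centre of its underside.
- tape_measure: Bystander: yellow tape measure, 39 x 76 x 58, to the left; origin under its middle.
- offcut_1: Bystander: pale limestone offcut, 47 x 56 x 36, to the left; origin at the centre of its underside.

How it is judged:
By the outcome, as a careful person would: the job done as asked, in the order asked, and still so for the second after the job is handed in, with the robot touching nothing.
It also fails if it takes over 48 s, if anything falls off the work surface, if the arm or the gripper's body presses on something with over 40 N, if the wrist force passes 120 N, or if a joint passes its speed limit or range.

ROBOT

A 7-joint arm with a two-finger parallel gripper is mounted at the origin on the work surface; the furniture and walls round the work are solid. World frame = base frame: x ahead of the robot, y to its left, z up, the work surface at z = 0. Lengths are in m, angles in rad, forces in N, time in s.
With the tool pointing down it reaches from about 0.4 to 0.85 m from the base axis. Payload 4.5 kg.
Tool frame: the origin (TCP) lies at the very end of the fingers, on their centre line; the grasp point (between the pads) lies 19 mm behind it (r.grip_depth is the distance from the TCP to the grasp point, in m); z points along the fingers, x is the direction in which the jaws open and shut, and the axes are right-handed (so a half turn about z gives the same grasp; the last joint's range is limited). The gripper opens to 88 mm and grips with 3 to 60 N. Pads are 18 mm wide; open, the fingers measure 123 mm over their backs; the gripper's body (75 mm by 187 mm) begins 45 mm behind the grasp point.
Start: joints at [1.222, 0.689, -0.195, 1.565, 0.157, 0.902, -0.215], TCP at [0.233, -0.58, 0.239] pointing down, gripper open.
Joint ranges: [-3.01, 3.01], [-0.46, 2.08], [-1.47, 1.51], [0.13, 2.56], [-1, 4.14], [0.04, 2.09], [-2.66, 2.66]. Speed limits (rad/s): [2.57, 2.57, 3.14, 3.14, 3.14, 3.14, 3.14].

INTERFACE

Orientations are given as a unit quaternion [x, y, z, w].
In Python, from plant import r gives the robot as it stands. The module is installed in compiled form; this text tells all that it offers.
- The arm moves only by the shell command python3 -m jog 'ROWS' [FORCE]. ROWS is JSON, a list of rows, each a list of 5 numbers: the shift along the tool's x, y, z in units of 1 m (1.0 is 1 m), then the turn about the tool's z in units of 360 degrees (1.0 is 360 degrees), then the closure, from 0 (fully open) to 1 (shut). In form: [[dx, dy, dz, yaw, fingers], ...]. A call has 1 to 20 rows; each row shifts and turns the commanded pose from where the row before left it, along the tool's axes as they then stand; what a row does not reach is not made up. A row lasts 1/10 s, in which the tool goes at most 50 mm and 8.59 degrees, less where a joint would pass 70% of its speed; a pose out of reach is approached as far as the arm can. A call with a number of a shift or a turn outside -1 to 1 is refused whole. A call with a gripper value outside its range is refused whole. The fingers move at their own pace and stop on an object; FORCE is the grip in N (left out, the last holds). Time passes only in rows, so rows that do not move let the fingers close. It gives the time, the measured TCP pose, the force and the opening at its end, in the units of the state.
- r.get_state(): the state, without advancing time (a new reading comes with each control period).
- r.snapshot(name): name is "side" or "top" or "wrist"; returns the picture (420x560x3 uint8, red, green, blue); there is no depth.
- r.get_calibration(name): a dict with "mtx" (3x3 intrinsics, pixels), "R" (3x3) and "t" (3): a world point X has camera coordinates R X + t. Camera axes: x right, y down, z forward; pixel columns grow to the right and rows downward; lengths in m; the calibration is good to about 2 mm. The wrist camera is an equidistant fisheye: a pixel r from the principal point sees the ray r / f radians off the axis. A picture is of the moment at which its call begins: read the wrist's pose just before it. get_calibration takes no time and is no camera call; for the wrist camera it gives the pose at the moment of the call.
- r.finish_job(): hands the job in, once; it reports no verdict.
Trained networks look in the newest picture that a camera, given by its name, has taken for a name from the list of things; names that differ only in an ending like _2 or _b are one class to them, and where a whole thing is asked for, a point or a joint stands for the part that bears it (a point fixed in the world has none). Each returns a list of dicts, best first, with "score" (0 to 1); they miss things now and then, are a little off and sometimes report something else, mostly with a low value. They report only what shows in the picture. A call takes as long as a camera call.
- r.cut_out(thing, camera): "pixels" (420x560 bool, what is visible of it) and "rect" ([left, top, right, bottom] in pixels, round what is visible of it).
The state is a dict: "clock": time; "q": joint angles; "qd": joint speeds; "joint_torque": joint torques, N m; "tool_pos": TCP position; "eef_rot": TCP orientation; "contact_force": force on the tool from outside, world axes, zero at the start; "moment": the same for the moment, N m; "opening": opening from 0.0 (shut) to 1.0 (fully open).
Only numpy, scipy, OpenCV 4.12 (cv2) and the standard library are available. Lean on these libraries where they do the work, as an engineer would, in place of code of your own. Each camera call takes 0.05 s, during which the arm holds its last target.

## Working session

There is one attempt and no reset: what is moved stays moved. The work goes in short steps, Python scripts to look and compute and a shell command to move; the robot and the scene stay as the last step left them, time stands still between calls to the robot, and variables do not carry over. Pictures are saved under pics/ and viewed, and the job is handed in when it is done.

```bash
mkdir -p pics; ls
python3 - <<'E'
from plant import r
import cv2
s=r.get_state()
for k,v in s.items(): print(k,v)
print(r.grip_depth)
for n in ["side","top","wrist"]:
    c=r.get_calibration(n); print(n,c)
    im=r.snapshot(n); cv2.imwrite(f"pics/{n}0.png",im[:,:,::-1])
E
```

```text
pics
clock 0.0
q [ 1.22178785  0.68997036 -0.19452448  1.56637522  0.15727867  0.90249869
 -0.21510164]
qd [-0.0009936   0.00159306 -0.00057068 -0.00182055 -0.00051425 -0.00155589
  0.00240526]
joint_torque [-1.74560391e-04 -5.27550709e+01 -1.26711946e+00 -1.53421658e+01
 -5.27028262e-02  6.62860766e-03  1.70179605e-04]
tool_pos [ 0.23317419 -0.57917277  0.23791049]
eef_rot [ 8.28734430e-01 -5.59641294e-01 -8.02008930e-04 -4.72252156e-04]
contact_force [-0.10568273 -0.77203322 -0.92462709]
moment [-0.00615751 -0.00312043  0.01543187]
opening 0.9989515113741768
0.0187
side {'mtx': array([[526.90505124,   0.        , 271.16403349],
       [  0.        , 526.90505124, 208.56101933],
       [  0.        ,   0.        ,   1.        ]]), 'R': array([[-0.52707819, -0.84980799,  0.00386798],
       [-0.72203844,  0.44542182, -0.52939578],
       [ 0.44816188, -0.2818258 , -0.84836616]]), 't': array([0.19316504, 0.4763633 , 1.16569498])}
top {'mtx': array([[527.948736  ,   0.        , 281.29943454],
       [  0.        , 527.948736  , 211.14593114],
       [  0.        ,   0.        ,   1.        ]]), 'R': array([[-0.0169777 , -0.99976802,  0.01325389],
       [-0.99332884,  0.01535322, -0.11428952],
       [ 0.11405952, -0.01510584, -0.99335907]]), 't': array([-0.10081468,  0.53582747,  1.52194894])}
wrist {'mtx': array([[325.1922621 ,   0.        , 280.60437882],
       [  0.        , 325.1922621 , 208.01467703],
       [  0.        ,   0.        ,   1.        ]]), 'R': array([[ 0.37342581, -0.92765749, -0.00217844],
       [-0.89257072, -0.35993951,  0.27158985],
       [-0.25272647, -0.09947424, -0.96241062]]), 't': array([-0.62406045, -0.03625199,  0.38994071])}
```

View pics/side0.png

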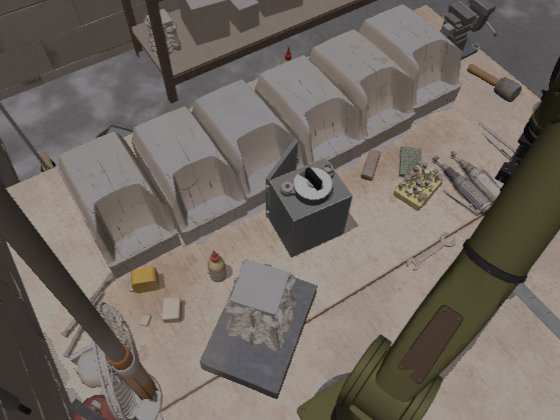

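View pics/top0.png

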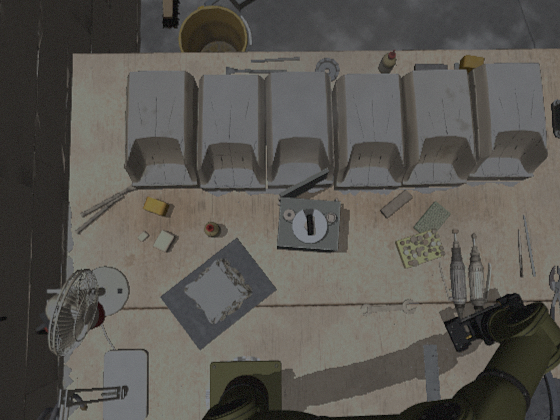

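View pics/wrist0.png

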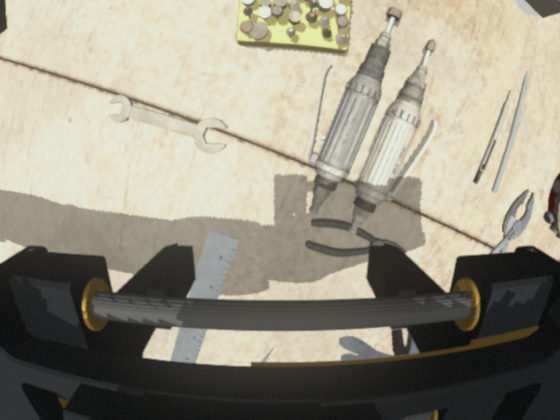

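```bash
cat > h.py <<'E'
import numpy as np, cv2
from plant import r
def proj(c,X):
    X=np.atleast_2d(X); p=X@c["R"].T+c["t"]; p=p@c["mtx"].T; return p[:,:2]/p[:,2:]
def ray(c,uv):
    d=np.linalg.inv(c["mtx"])@np.array([uv[0],uv[1],1.]); d=c["R"].T@d; o=-c["R"].T@c["t"]; return o,d/np.linalg.norm(d)
def atz(c,uv,z):
    o,d=ray(c,uv); return o+d*(z-o[2])/d[2]
def tri(cs,uvs):
    A=np.zeros((3,3));b=np.zeros(3)
    for c,uv in zip(cs,uvs):
        o,d=ray(c,uv);P=np.eye(3)-np.outer(d,d);A+=P;b+=P@o
    X=np.linalg.solve(A,b); return X,[np.linalg.norm((np.eye(3)-np.outer(ray(c,u)[1],ray(c,u)[1]))@(X-ray(c,u)[0])) for c,u in zip(cs,uvs)]
E
python3 - <<'E'
from h import *
cs={n:r.get_calibration(n) for n in["top","side"]}
a=cv2.imread("pics/top0.png");b=cv2.imread("pics/side0.png")
cv2.imwrite("pics/tz.png",cv2.resize(a[160:260,265:365],None,fx=6,fy=6,interpolation=cv2.INTER_CUBIC))
cv2.imwrite("pics/sz.png",cv2.resize(b[130:260,245:375],None,fx=4.6,fy=4.6,interpolation=cv2.INTER_CUBIC))
for t in ["cabinet","door","cover","knob_top","spigot_mouth","cap_top","cover_slot","latch"]:
  for n in cs:
    try:
        L=r.cut_out(t,n)
        for d in L[:2]:
            ys,xs=np.nonzero(d["pixels"]); print(t,n,round(d["score"],2),d["rect"],len(xs),xs.mean().round(1),ys.mean().round(1))
    except Exception as e: print(t,n,e)
E
```

```text
cabinet top 0.88 [278.0, 171.3, 340.3, 254.3] 3458 307.9 219.4
cabinet side 0.64 [267.7, 138.8, 352.2, 255.8] 6138 305.9 202.7
door top 0.85 [282.8, 166.3, 326.9, 194.5] 518 305.1 184.8
door side 0.6 [266.6, 140.8, 298.5, 208.3] 723 284.4 164.3
cover top 0.82 [294.0, 211.9, 327.0, 247.4] 916 310.0 226.3
cover top 0.3 [280.2, 171.5, 328.7, 201.6] 589 304.9 185.0
cover side 0.88 [296.0, 167.9, 330.2, 200.7] 962 313.2 183.3
knob_top top 0.79 [291.4, 208.5, 327.7, 245.3] 880 309.3 226.4
knob_top top 0.72 [204.4, 225.8, 222.1, 237.1] 216 212.0 229.6
knob_top side 0.86 [292.5, 167.7, 330.4, 200.2] 973 313.3 183.5
spigot_mouth top 0.67 [327.5, 213.2, 340.4, 222.9] 90 330.5 217.7
spigot_mouth top 0.52 [150.9, 231.0, 174.4, 254.9] 327 164.6 241.5
cover_slot top 0.98 [292.4, 210.1, 326.2, 241.9] 891 309.3 226.2
cover_slot side 0.83 [291.6, 169.1, 330.6, 199.5] 962 313.1 183.7
cover_slot side 0.49 [360.8, 151.1, 380.9, 178.0] 360 370.9 163.9
```

View pics/tz.png

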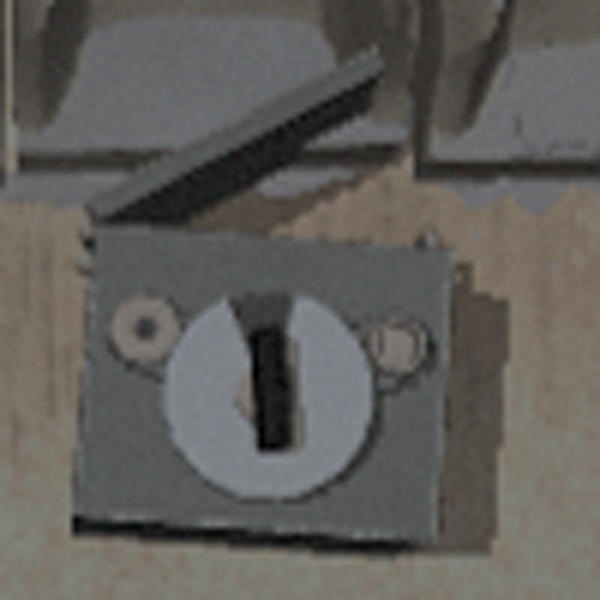

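View pics/sz.png

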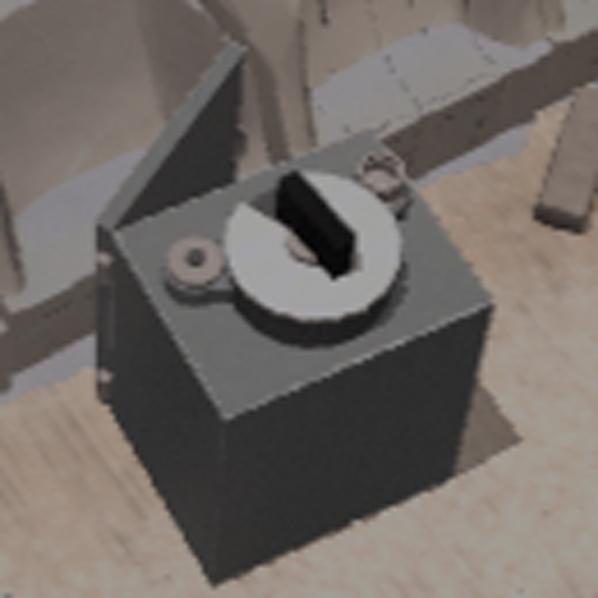

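```bash
cat > fit.py <<'E'
from h import *
from scipy.optimize import least_squares
cs={n:r.get_calibration(n) for n in["top","side"]}
T=lambda u,v:np.array([265+u/6-.4,160+v/6-.4]); S=lambda u,v:np.array([245+u/4.6-.4,130+v/4.6-.4])
# cabinet frame pts
obs=[("top",(-.065,-.08,.19),T(97,228)),("top",(-.065,.08,.19),T(452,252)),("top",(.065,.08,.19),T(437,545)),("top",(.065,-.08,.19),T(77,518)),
("top",(0,0,.222),T(269,395)),
("side",(-.065,-.08,.19),S(114,234)),("side",(-.065,.08,.19),S(374,132)),("side",(.065,.08,.19),S(492,305)),("side",(.065,-.08,.19),S(225,418)),("side",(.065,-.08,0),S(215,585)),("side",(.065,.08,0),S(452,482)),("side",(0,0,.222),S(313,246))]
def W(p,X):
    c,s=np.cos(p[2]),np.sin(p[2]); R=np.array([[c,-s,0],[s,c,0],[0,0,1]]); return R@np.array(X)+np.array([p[0],p[1],p[3] if len(p)>3 else 0])
def res(p): return np.concatenate([proj(cs[n],W(p,X))[0]-uv for n,X,uv in obs])
if __name__=="__main__":
    for p0 in ([.57,-.05,np.pi],[.57,-.05,np.pi,0.]):
        f=least_squares(res,p0,loss="soft_l1"); print(f.x.round(4),res(f.x).reshape(-1,2).round(1).tolist())
    p=f.x[:3]
    for nm,X in [("outlet +y",(-.06*np.cos(np.radians(65)),.06*np.sin(np.radians(65)),.222)),("outlet -y",(-.06*np.cos(np.radians(65)),-.06*np.sin(np.radians(65)),.209))]:
        print(nm,W(p,X).round(4),proj(cs["top"],W(p,X)),(proj(cs["top"],W(p,X))-[265,160]+.4)*6,(proj(cs["side"],W(p,X))-[245,130]+.4)*4.6)
    # knob bar ends in top
    A=atz(cs["top"],T(268,330),.254);B=atz(cs["top"],T(275,448),.254); print("bar",A,B,np.degrees(np.arctan2(*(A-B)[1::-1])))
    # door top edge corners
    for k,(t,s) in {"cornerouter":((375,52),(232,42)),"cornerinner":((384,72),(243,48)),"hinge":((92,208),(100,226))}.items():
        print(k,tri([cs["top"],cs["side"]],[T(*t),S(*s)]),atz(cs["top"],T(*t),.189))
    # stone basin edges
    for uv in [(265,184),(332,187),(300,160),(300,185),(335,165)]: print(uv,atz(cs["top"],uv,0.0),atz(cs["top"],uv,.06))
E
python3 fit.py
```

```text
[ 0.4791 -0.1797  3.0498] [[-0.1, 0.3], [0.9, 0.9], [0.4, 1.1], [-0.5, 1.0], [0.5, -1.9], [-0.9, -0.4], [-0.2, -1.5], [1.1, -0.3], [-0.1, 0.8], [-0.8, 1.4], [0.3, 0.0], [-1.6, -3.0]]
[ 0.4807 -0.1809  3.0508 -0.0054] [[0.3, 0.0], [1.1, 0.5], [0.6, 0.5], [-0.0, 0.5], [0.8, -2.4], [-0.9, 0.2], [-0.4, -0.9], [0.8, 0.2], [-0.1, 1.2], [-0.8, 1.6], [0.1, 0.3], [-1.7, -2.4]]
outlet +y [ 0.5011 -0.2373  0.222 ] [[332.02571273 214.66583371]] [[404.55427638 330.39500229]] [[373.56812783 155.64813585]]
outlet -y [ 0.5109 -0.129   0.209 ] [[289.84723997 212.08277379]] [[151.48343979 314.89664272]] [[188.509299  245.9641052]]
bar [ 0.49872107 -0.17636762  0.254     ] [ 0.44909577 -0.17815189  0.254     ] 2.059176165915174
cornerouter (array([ 0.62913023, -0.23273061,  0.18566891]), [np.float64(0.0013711802721023075), np.float64(0.001371180272102487)]) [ 0.62934984 -0.23132352  0.189     ]
cornerinner (array([ 0.62033603, -0.2354737 ,  0.18757937]), [np.float64(0.0003030369320327949), np.float64(0.00030303693203290974)]) [ 0.62025889 -0.23508684  0.189     ]
hinge (array([ 0.56126856, -0.10501336,  0.18419963]), [np.float64(0.0009037263225913646), np.float64(0.0009037263225914169)]) [ 0.56112263 -0.10423843  0.189     ]
(265, 184) [ 0.62096071 -0.06216862  0.        ] [ 0.61089938 -0.06307788  0.06      ]
(332, 187) [ 0.6087945  -0.26442148  0.        ] [ 0.59919682 -0.25762301  0.06      ]
(300, 160) [ 0.6931997  -0.16942341  0.        ] [ 0.68038539 -0.16624526  0.06      ]
(300, 185) [ 0.61634226 -0.1678068   0.        ] [ 0.60645694 -0.16469025  0.06      ]
(335, 165) [ 0.67624306 -0.27543414  0.        ] [ 0.66407496 -0.26821598  0.06      ]
```

```bash
python3 -m jog '[[0,0,-0.045,0,0],[0,0,-0.045,0,0],[-0.0184,-0.0214,0,0,0],[-0.0184,-0.0214,0,0,0],[-0.0184,-0.0214,0,0,0],[-0.0184,-0.0214,0,0,0],[-0.0184,-0.0214,0,0,0],[-0.0184,-0.0214,0,0,0],[-0.0184,-0.0214,0,0,0],[-0.0184,-0.0214,0,0,0],[-0.0184,-0.0214,0,0,0],[-0.0184,-0.0214,0,0,0],[-0.0184,-0.0214,0,0,0],[-0.0184,-0.0214,0,0,0],[-0.0184,-0.0214,0,0,0],[-0.0184,-0.0214,0,0,0],[-0.0184,-0.0214,0,0,0],[-0.0184,-0.0214,0,0,0]]'
python3 - <<'E'
from h import *
print(r.get_state())
c=r.get_calibration("wrist");print(c)
cv2.imwrite("pics/w1.png",r.snapshot("wrist")[:,:,::-1])
import pickle;pickle.dump(c,open("w1.pkl","wb"))
E
```

```text
clock: 2.75
tool_pos: [0.4415, -0.1777, 0.3289]
eef_rot: [0.829, -0.56, 0.0, 0.0]
contact_force: [-1.0, 0.7, 0.1]
opening: 0.994
{'clock': 2.75, 'q': array([ 0.47590345,  0.38206425, -0.2744192 ,  1.86798234,  0.1287375 ,
        0.90819412, -1.04709398]), 'qd': array([-0.56294705,  0.03276378, -0.04598772, -0.05428433,  0.02923623,
        0.02468287, -0.60903156]), 'joint_torque': array([ 2.83443019e+00, -3.79299688e+01, -1.25715729e+00, -1.51415598e+01,
       -8.52724886e-02, -1.39799056e-02,  6.44071195e-01]), 'tool_pos': array([ 0.44153213, -0.17774382,  0.32889537]), 'eef_rot': array([ 8.28692894e-01, -5.59703528e-01,  2.17492391e-04,  1.27285141e-05]), 'contact_force': array([-0.95976601,  0.66112932,  0.10837147]), 'moment': array([-0.00440868,  0.00994826, -0.0157142 ]), 'opening': 0.9938744412490833}
{'mtx': array([[325.1922621 ,   0.        , 280.60437882],
       [  0.        , 325.1922621 , 208.01467703],
       [  0.        ,   0.        ,   1.        ]]), 'R': array([[ 3.73327419e-01, -9.27699637e-01, -1.44932358e-04],
       [-8.92915259e-01, -3.59371765e-01,  2.71208913e-01],
       [-2.51652495e-01, -1.01120311e-01, -9.62520496e-01]]), 't': array([-0.32982812,  0.26994235,  0.56930122])}
```

View pics/w1.png

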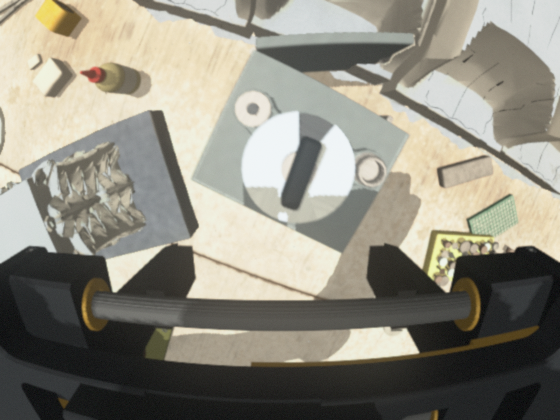

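Run:
```python
import cv2
a=cv2.imread("pics/w1.png")
cv2.imwrite("pics/w1a.png",cv2.resize(a[20:260,180:430],None,fx=3,fy=2.5,interpolation=cv2.INTER_CUBIC))
cv2.imwrite("pics/w1b.png",cv2.hconcat([cv2.resize(a[80:140,223:283],None,fx=6,fy=6,interpolation=cv2.INTER_CUBIC),cv2.resize(a[138:198,341:401],None,fx=6,fy=6,interpolation=cv2.INTER_CUBIC)]))
```

```text
(no output)
```

View pics/w1b.png

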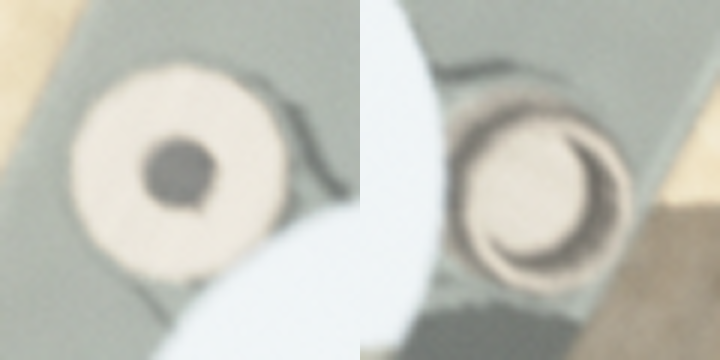

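View pics/w1a.png

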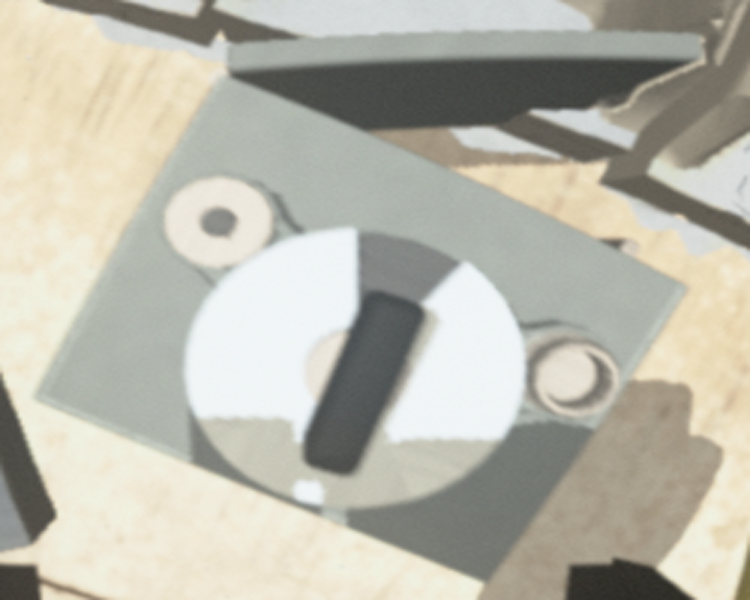

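```bash
cat >> h.py <<'E'
def fray(c,uv):
    K=c["mtx"];x=(uv[0]-K[0,2])/K[0,0];y=(uv[1]-K[1,2])/K[1,1];th=np.hypot(x,y);s=np.sin(th)/th if th>1e-9 else 1
    return -c["R"].T@c["t"], c["R"].T@np.array([x*s,y*s,np.cos(th)])
def fatz(c,uv,z):
    o,d=fray(c,uv); return o+d*(z-o[2])/d[2]
def tri2(rays):
    A=np.zeros((3,3));b=np.zeros(3)
    for o,d in rays:
        P=np.eye(3)-np.outer(d,d);A+=P;b+=P@o
    X=np.linalg.solve(A,b); return X,[float(np.linalg.norm((np.eye(3)-np.outer(d,d))@(X-o)).round(4)) for o,d in rays]
E
python3 - <<'E'
from h import *; import pickle
c=pickle.load(open("w1.pkl","rb")); ct,cs=r.get_calibration("top"),r.get_calibration("side")
Z=lambda u,v:(180+u/3-.3,20+v/2.5-.3)
T=lambda u,v:np.array([265+u/6-.4,160+v/6-.4]); S=lambda u,v:np.array([245+u/4.6-.4,130+v/4.6-.4])
p=lambda n,x:print(n,np.round(x,4))
for n,uv in {"L":(185,350),"R":(522,365),"T":(345,228),"B":(360,508)}.items(): p("disc "+n,fatz(c,Z(*uv),.222))
# circle from points
pts=np.array([fatz(c,Z(*q),.222)[:2] for q in [(185,350),(522,365),(345,228),(360,508),(215,280),(495,300),(500,435),(215,440)]])
A=np.c_[2*pts,np.ones(len(pts))];s=np.linalg.lstsq(A,(pts**2).sum(1),rcond=None)[0];p("circle w",[*s[:2],np.sqrt(s[2]+s[0]**2+s[1]**2)])
pt=np.array([atz(ct,T(*q),.222)[:2] for q in [(163,395),(374,395),(269,500),(190,330),(350,330),(195,470),(345,470)]])
A=np.c_[2*pt,np.ones(len(pt))];s=np.linalg.lstsq(A,(pt**2).sum(1),rcond=None)[0];p("circle t",[*s[:2],np.sqrt(s[2]+s[0]**2+s[1]**2)])
far=fatz(c,Z(395,303),.254);near=fatz(c,Z(331,464),.254);p("far",far);p("near",near);p("mid",(far+near)/2);d=far-near;p("ang",np.degrees(np.arctan2(d[1],d[0])))
print("knob top tri w+t",tri2([fray(c,Z(363,383)),ray(ct,T(272,389)),ray(cs,S(317,222))]))
print("spigot tri",tri2([fray(c,Z(573,376)),ray(ct,T(397,346)),ray(cs,S(381,172))]),fatz(c,Z(573,376),.222))
print("cap tri",tri2([fray(c,Z(218,222)),ray(ct,T(146,329)),ray(cs,S(194,262))]),fatz(c,Z(218,222),.209))
sl=[fatz(c,Z(358,230),.222),fatz(c,Z(462,263),.222)];p("slot",sl);
for n,uv in {"hinge outer":(229,43),"corner outer":(697,34),"corner inner":(702,60),"hinge inner":(229,72)}.items(): p(n,fatz(c,Z(*uv),.189))
for n,uv in {"rFL":(225,78),"rFR":(686,288),"rRL":(37,398),"rRR":(485,580)}.items(): p(n,fatz(c,Z(*uv),.190))
E
```

```text
disc L [ 0.4664 -0.1347  0.222 ]
disc R [ 0.4956 -0.2189  0.222 ]
disc T [ 0.5171 -0.1591  0.222 ]
disc B [ 0.4355 -0.1972  0.222 ]
circle w [ 0.4767 -0.1781  0.0446]
circle t [ 0.4736 -0.1785  0.0449]
far [ 0.5013 -0.1763  0.254 ]
near [ 0.4541 -0.18    0.254 ]
mid [ 0.4777 -0.1781  0.254 ]
ang 4.4944
knob top tri w+t (array([ 0.47507267, -0.18032534,  0.23541911]), [0.0006, 0.0016, 0.0019])
spigot tri (array([ 0.49585974, -0.23652171,  0.21361034]), [0.0017, 0.0018, 0.0023]) [ 0.49788027 -0.23341492  0.222     ]
cap tri (array([ 0.5056695 , -0.12724681,  0.20248003]), [0.0014, 0.0006, 0.0017]) [ 0.50683849 -0.12704696  0.209     ]
slot [[ 0.5178 -0.1624  0.222 ]
 [ 0.5189 -0.1911  0.222 ]]
hinge outer [ 0.5678 -0.1041  0.189 ]
corner outer [ 0.632  -0.2311  0.189 ]
corner inner [ 0.6232 -0.2361  0.189 ]
hinge inner [ 0.5579 -0.1081  0.189 ]
rFL [ 0.5552 -0.108   0.19  ]
rFR [ 0.5411 -0.2638  0.19  ]
rRL [ 0.4284 -0.0961  0.19  ]
rRR [ 0.4143 -0.2519  0.19  ]
```

```bash
python3 -m jog '[[0,0,0,-0.02355,0],[0,0,0,-0.02355,0],[0,0,0,-0.02355,0],[0,0,0,-0.02355,0],[0,0,0,-0.02355,0],[0,0,0,-0.02355,0],[0,0,0,-0.02355,0],[0,0,0,-0.02355,0],[0,0,0,-0.02355,0],[0,0,0,-0.02355,0],[0,0,0,-0.02355,0],[0,0,0,-0.02355,0],[0,0,0,-0.02355,0],[0,0,0,-0.02355,0],[0,0,0,-0.02355,0],[0,0,0,-0.02355,0],[0,0,0,-0.02355,0],[0,0,0,-0.02355,0],[0,0,0,-0.02355,0],[0,0,0,0,0]]'
cat > look.py <<'E'
import sys,pickle
from h import *
n=sys.argv[1];cam=sys.argv[2] if len(sys.argv)>2 else "wrist"
s=r.get_state();q=s["eef_rot"];a=2*np.arctan2(q[1],q[0])
print("t",s["clock"],"pos",s["tool_pos"].round(4),"yaw",np.degrees(a).round(2)%360,"q",s["q"].round(3),"F",s["contact_force"].round(1),"op",round(s["opening"],3))
print("x axis",np.cos(a).round(3),np.sin(a).round(3),"y axis",np.sin(a).round(3),-np.cos(a).round(3))
if n!="-":
    c=r.get_calibration(cam);pickle.dump(c,open(n+".pkl","wb"));cv2.imwrite(f"pics/{n}.png",r.snapshot(cam)[:,:,::-1])
E
python3 look.py w2
```

```text
clock: 4.8
tool_pos: [0.441, -0.1791, 0.3286]
eef_rot: [0.688, 0.725, 0.0, -0.0]
contact_force: [-0.7, 1.4, -0.1]
opening: 1.001
t 4.8 pos [ 0.441  -0.1791  0.3286] yaw 93.02 q [ 0.953  0.536 -1.052  1.847  0.528  1.072  1.32 ] F [-0.7  1.4 -0.1] op 1.001
x axis -0.053 0.999 y axis 0.999 0.053
```

View pics/w2.png

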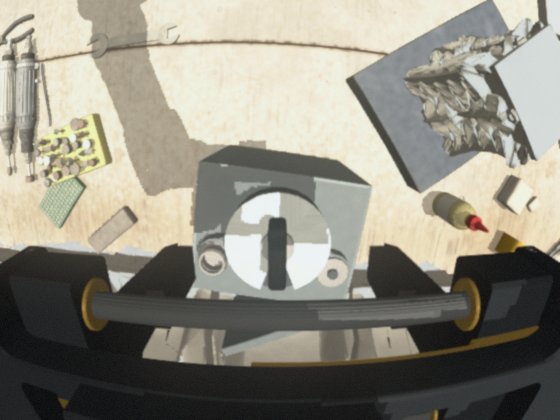

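Run:
```python
import cv2
a=cv2.imread("pics/w2.png")
cv2.imwrite("pics/w2a.png",cv2.resize(a[180:305,190:370],None,fx=4,fy=4,interpolation=cv2.INTER_CUBIC))
```

```text
(no output)
```

View pics/w2a.png

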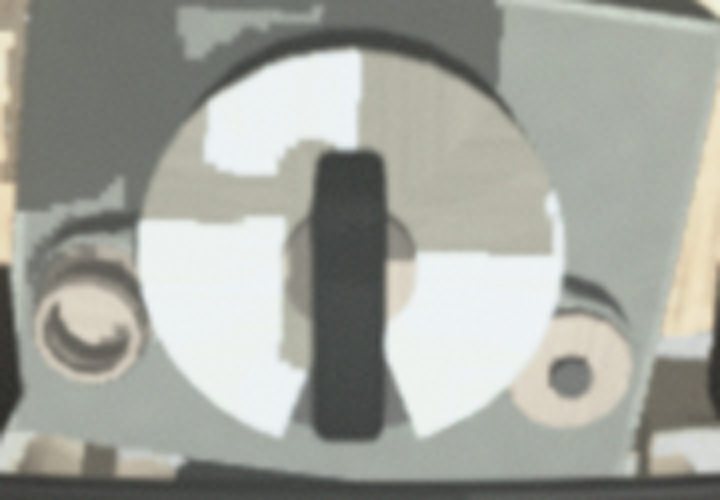

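Run:
```python
from h import *; import pickle
c=pickle.load(open("w2.pkl","rb"));c1=pickle.load(open("w1.pkl","rb"))
Z=lambda u,v:(190+u/4-.4,180+v/4-.4); Z1=lambda u,v:(180+u/3-.3,20+v/2.5-.3)
far=fatz(c,Z(348,440),.254);near=fatz(c,Z(349,216),.254);d=far-near
print(far,near,(far+near)/2,np.degrees(np.arctan2(d[1],d[0])))
print("knob far end",tri2([fray(c,Z(348,440)),fray(c1,Z1(395,303))]))
print("knob near end",tri2([fray(c,Z(349,216)),fray(c1,Z1(331,464))]))
print("spigot",tri2([fray(c,Z(90,328)),fray(c1,Z1(573,376))]))
print("cap",tri2([fray(c,Z(571,370)),fray(c1,Z1(218,222))]))
pts=np.array([fatz(c,Z(*q),.222)[:2] for q in [(139,240),(562,245),(360,47),(200,100),(510,120),(283,438),(420,438),(190,370),(520,360)]])
A=np.c_[2*pts,np.ones(len(pts))];s=np.linalg.lstsq(A,(pts**2).sum(1),rcond=None)[0];print("circle",s[:2],np.sqrt(s[2]+s[0]**2+s[1]**2))
```

```text
[ 0.50034739 -0.17876822  0.254     ] [ 0.45386989 -0.18081465  0.254     ] [ 0.47710864 -0.17979143  0.254     ] 2.5211327733451796
knob far end (array([ 0.50148875, -0.177654  ,  0.25152037]), [0.0011, 0.0011])
knob near end (array([ 0.45398786, -0.18044624,  0.25343038]), [0.0004, 0.0004])
spigot (array([ 0.49775828, -0.2361149 ,  0.21562032]), [0.0006, 0.0006])
cap (array([ 0.50688203, -0.12706219,  0.20683605]), [0.0002, 0.0002])
circle [ 0.47522521 -0.18007863] 0.04490076218957962
```

```bash
python3 -m jog '[[-0.001,0.0176,0,0,0],[-0.001,0.0176,0,0,0],[0,0,0.03,0,0],[0,0,0.03,0,0],[0,0,0.02,0,0],[0,0,0.01,0,0],[0,0,0.009,0,0],[0,0,0,0,0],[0,0,0,0,0]]' 20; python3 look.py w3; python3 look.py s3 side | tail -0
```

```text
clock: 5.75
tool_pos: [0.4769, -0.1789, 0.2304]
eef_rot: [0.688, 0.725, 0.0, 0.001]
contact_force: [-0.3, -0.2, 1.0]
opening: 1.0
t 5.75 pos [ 0.4769 -0.1789  0.2304] yaw 92.98 q [ 0.819  0.692 -0.927  1.9    0.702  0.913  1.167] F [-0.3 -0.2  1. ] op 1.0
x axis -0.052 0.999 y axis 0.999 0.052Exception ignored on flushing sys.stdout:
BrokenPipeError: [Errno 32] Broken pipe
```

View pics/w3.png

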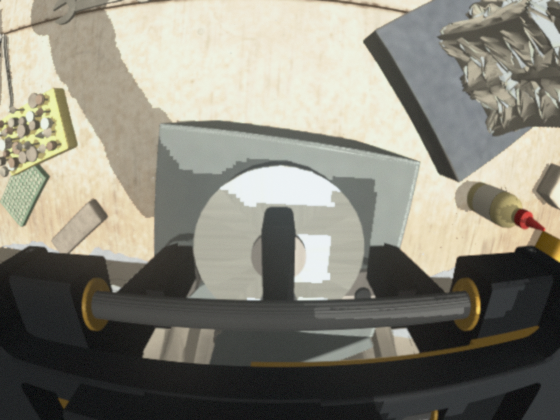

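View pics/s3.png

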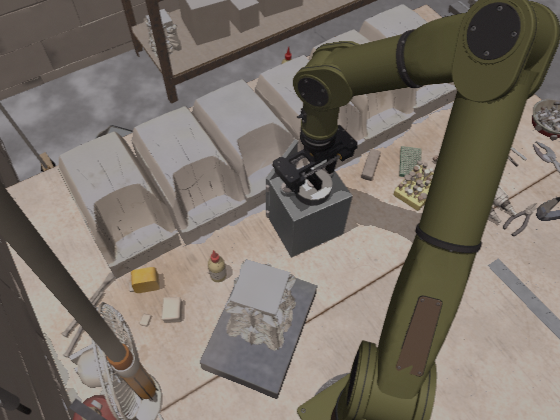

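Fingers straddle the bar (wrist px 263–297), centred over the disc. Close.

```bash
python3 -m jog '[[0,0,0,0,0.5],[0,0,0,0,0.8],[0,0,0,0,1],[0,0,0,0,1],[0,0,0,0,1],[0,0,0,0,1],[0,0,0,0,1],[0,0,0,0,1]]' 20; python3 look.py w4
```

```text
clock: 6.65
tool_pos: [0.4764, -0.1789, 0.2297]
eef_rot: [0.688, 0.726, -0.0, 0.0]
contact_force: [-0.3, -0.5, -0.2]
opening: 0.301
t 6.65 pos [ 0.4764 -0.1789  0.2297] yaw 93.02 q [ 0.819  0.693 -0.927  1.901  0.702  0.912  1.167] F [-0.3 -0.5 -0.2] op 0.301
x axis -0.053 0.999 y axis 0.999 0.053
```

View pics/w4.png

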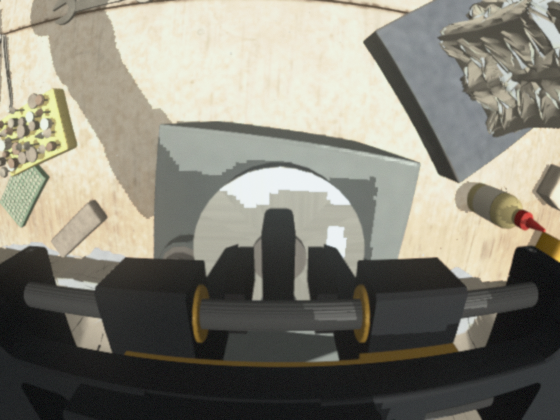

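```bash
python3 -m jog '[[0,0,0,0,1],[0,0,0,0,1],[0,0,0,0,1],[0,0,0,0,1],[0,0,0,0,1]]' 20; python3 look.py -
```

```text
clock: 7.2
tool_pos: [0.4764, -0.1801, 0.2297]
eef_rot: [0.689, 0.725, -0.001, 0.001]
contact_force: [1.7, -4.7, -0.2]
opening: 0.155
t 7.2 pos [ 0.4764 -0.1801  0.2297] yaw 92.95 q [ 0.82   0.692 -0.926  1.9    0.703  0.913  1.167] F [ 1.7 -4.7 -0.2] op 0.155
x axis -0.052 0.999 y axis 0.999 0.052
```

```bash
python3 -m jog '[[-0.001,0,0,0,1],[0,0,0,0.0145,1],[0,0,0,0.0145,1],[0,0,0,0.0145,1],[0,0,0,0.0145,1],[0,0,0,0.0145,1],[0,0,0,0.0145,1],[0,0,0,0.0145,1],[0,0,0,0,1]]' 25; python3 look.py w5
```

```text
clock: 8.1
tool_pos: [0.4762, -0.1809, 0.2297]
eef_rot: [0.882, 0.472, -0.001, 0.001]
contact_force: [0.4, -5.7, -0.6]
opening: 0.156
t 8.1 pos [ 0.4762 -0.1809  0.2297] yaw 56.32 q [ 0.73   0.638 -0.749  1.904  0.584  0.831  0.652] F [ 0.4 -5.7 -0.6] op 0.156
x axis 0.555 0.832 y axis 0.832 -0.555
```

View pics/w5.png

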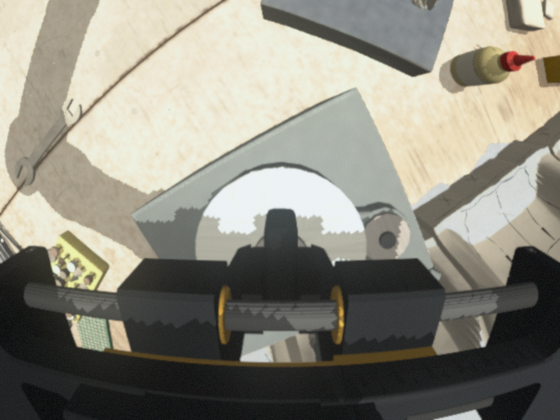

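```bash
python3 -m jog '[[-0.001,0.001,0,0.0144,1],[0,0,0,0.0144,1],[0,0,0,0.0144,1],[0,0,0,0.0144,1],[0,0,0,0.0144,1],[0,0,0,0.0144,1],[0,0,0,0.0146,1],[0,0,0,0,1],[0,0,0,0,1]]' 25; python3 look.py -
```

```text
clock: 9.05
tool_pos: [0.4756, -0.1814, 0.2297]
eef_rot: [0.984, 0.176, -0.001, 0.0]
contact_force: [-3.9, -3.5, 4.7]
opening: 0.156
t 9.05 pos [ 0.4756 -0.1814  0.2297] yaw 20.22 q [ 0.63   0.598 -0.57   1.908  0.454  0.768  0.157] F [-3.9 -3.5  4.7] op 0.156
x axis 0.938 0.346 y axis 0.346 -0.938
```

```bash
python3 -m jog '[[0,0,0,0,0.5],[0,0,0,0,0.5],[0,0,0,0,0.5],[0,0,0,0,0.5],[0,0,0,0,0.5],[0,0,-0.03,0,0.5],[0,0,-0.03,0,0.5],[0,0,-0.04,0,0.5],[0,-0.02,0,0,0.5],[0,-0.02,0,0,0.5],[0,0,0,0,0.5]]' 25; python3 look.py w6;python3 look.py t6 top
```

```text
clock: 10.15
tool_pos: [0.4625, -0.1412, 0.3303]
eef_rot: [0.984, 0.177, 0.0, -0.0]
contact_force: [0.8, 0.4, 0.5]
opening: 0.498
t 10.15 pos [ 0.4625 -0.1412  0.3303] yaw 20.37 q [ 0.643  0.44  -0.661  1.834  0.32   0.976  0.202] F [0.8 0.4 0.5] op 0.498
x axis 0.937 0.348 y axis 0.348 -0.937
t 10.2 pos [ 0.4629 -0.1431  0.33  ] yaw 20.26 q [ 0.644  0.441 -0.658  1.833  0.322  0.976  0.202] F [-0.5 -0.3 -0.1] op 0.498
x axis 0.938 0.346 y axis 0.346 -0.938
```

View pics/w6.png

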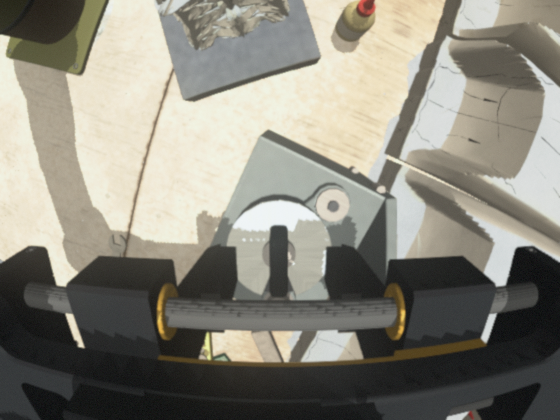

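View pics/t6.png

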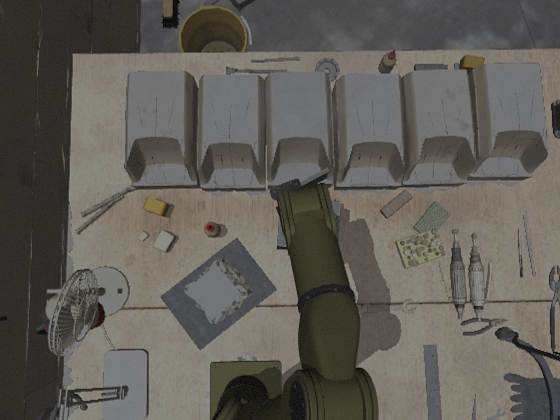

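Run:
```python
import cv2
a=cv2.imread("pics/side0.png");b=cv2.imread("pics/top0.png")
cv2.imwrite("pics/sb.png",cv2.resize(a[30:230,170:430],None,fx=3,fy=3,interpolation=cv2.INTER_CUBIC))
cv2.imwrite("pics/tb.png",cv2.resize(b[60:200,255:415],None,fx=4.2,fy=4.2,interpolation=cv2.INTER_CUBIC))
```

```text
(no output)
```

View pics/sb.png

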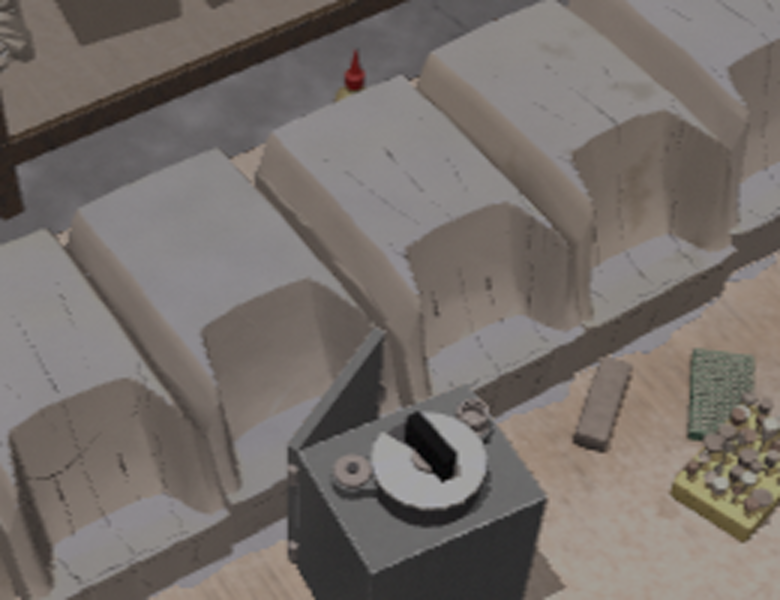

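View pics/tb.png

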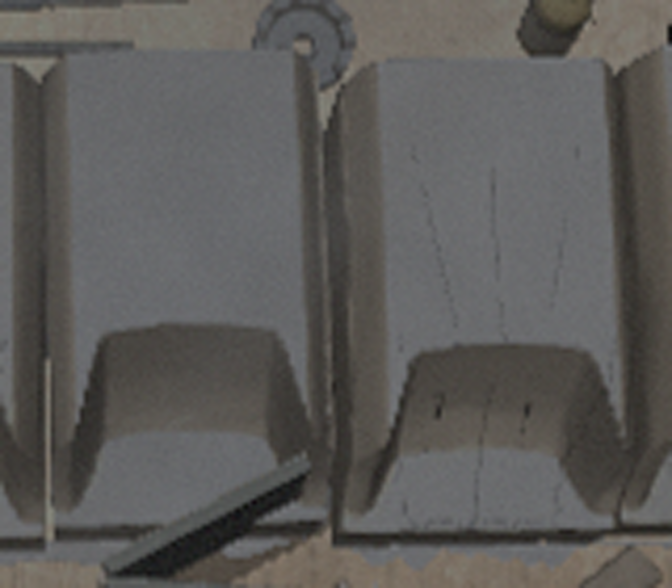

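Run:
```python
from h import *
ct,cs=r.get_calibration("top"),r.get_calibration("side")
S=lambda u,v:(170+u/3-.3,30+v/3-.3);T=lambda u,v:(255+u/4.2-.4,60+v/4.2-.4)
for n,s,t in [("b4 niche back L",(410,245),(415,350)),("b4 niche back R",(515,205),(585,345)),("b3 nbL",(205,325),(105,335)),("b3 nbR",(310,280),(275,328)),
("b4 arm L front low",(430,392),(372,515)),("b4 arm R front low",(585,322),(622,505)),("b4 armLtop front",(418,300),(400,440)),("b4 armR top front",(570,245),(622,440)),("b4 back left",(275,135),(380,65)),("b3 back left",(80,212),(68,60)),("b3 armL front low",(237,490),(75,505)),("b3 armL outer top front",(210,410),(62,440)), ("b3 slab front L",(237,515),(60,535))]:
    X,e=tri2([ray(cs,S(*s)),ray(ct,T(*t))]); print(n,X.round(3),e)
```

```text
b4 niche back L [ 0.696 -0.308  0.184] [0.0048, 0.0048]
b4 niche back R [ 0.699 -0.424  0.169] [0.0081, 0.0081]
b3 nbL [ 0.709 -0.108  0.185] [0.0028, 0.0028]
b3 nbR [ 0.716 -0.219  0.17 ] [0.0028, 0.0028]
b4 arm L front low [ 0.61  -0.288  0.076] [0.0007, 0.0007]
b4 arm R front low [ 0.615 -0.468  0.059] [0.0037, 0.0037]
b4 armLtop front [ 0.645 -0.294  0.167] [0.0028, 0.0028]
b4 armR top front [ 0.639 -0.447  0.157] [0.0062, 0.0062]
b4 back left [ 0.898 -0.293  0.157] [0.0019, 0.0019]
b3 back left [ 0.902 -0.086  0.163] [0.0016, 0.0016]
b3 armL front low [ 0.622 -0.086  0.058] [0.0012, 0.0012]
b3 armL outer top front [ 0.649 -0.078  0.154] [0.0012, 0.0012]
b3 slab front L [ 0.603 -0.075  0.051] [0.0007, 0.0007]
```

```bash
python3 -m jog '[[0,0,0,0.0197,1],[0,0,0,0.0197,1],[0,0,0,0.0197,1],[0,0,0,0.0197,1],[0,0,0,0.0197,1],[0,0,0,0.0197,1],[0,0,0,0.0197,1],[0,0,0,0.0197,1],[0,0,0,0.0197,1],[0,0,0,0.0197,1],[0,0,0,0.0197,1],[0,0,0,0.0197,1],[0,0,0,0,1]]' 25; python3 look.py w7
```

```text
clock: 11.55
tool_pos: [0.4632, -0.1449, 0.3294]
eef_rot: [0.843, -0.538, 0.0, 0.0]
contact_force: [0.1, -0.4, -0.9]
opening: 0.006
t 11.55 pos [ 0.4632 -0.1449  0.3294] yaw 294.92 q [ 0.38   0.394 -0.252  1.843  0.122  0.92  -1.063] F [ 0.1 -0.4 -0.9] op 0.006
x axis 0.421 -0.907 y axis -0.907 -0.421
```

View pics/w7.png

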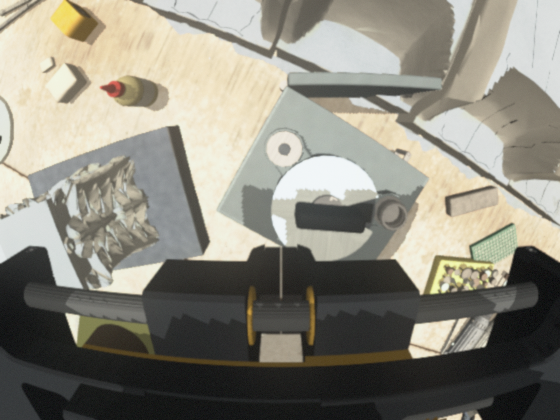

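Run:
```python
import cv2
a=cv2.imread("pics/w7.png")
cv2.imwrite("pics/w7a.png",cv2.resize(a[60:260,215:445],None,fx=3.4,fy=3,interpolation=cv2.INTER_CUBIC))
```

```text
(no output)
```

View pics/w7a.png

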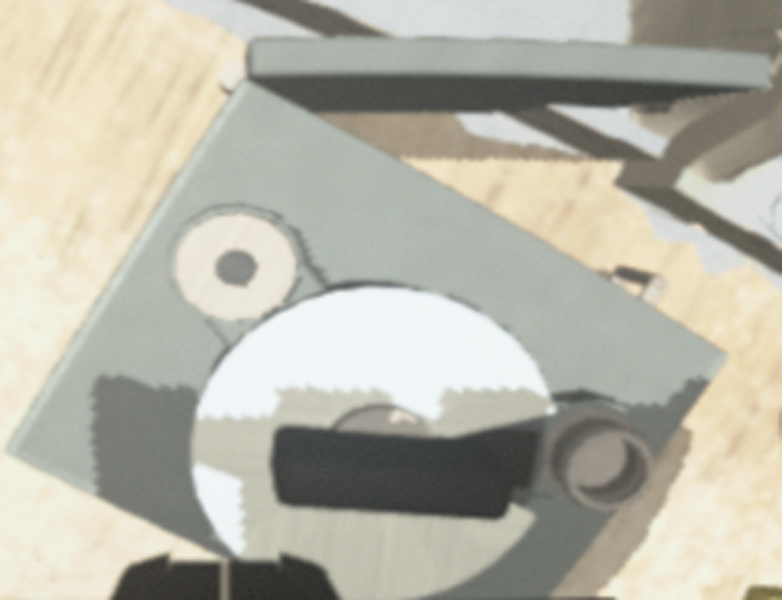

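Run:
```python
from h import *; import pickle
c=pickle.load(open("w7.pkl","rb"));Z=lambda u,v:(215+u/3.4-.35,60+v/3-.35)
A=fatz(c,Z(276,463),.254);B=fatz(c,Z(512,477),.254);d=B-A
print(A,B,(A+B)/2,np.linalg.norm(d),"bar ang",np.degrees(np.arctan2(d[1],d[0])))
s=fatz(c,Z(601,458),.222);k=fatz(c,Z(237,266),.209);print(s,k);d=s-k;print("cab y dir",np.degrees(np.arctan2(d[1],d[0])))
for ax in ([.4757,-.1795],(A+B)[:2]/2): 
  d=s[:2]-ax;print("spigot dir",np.degrees(np.arctan2(d[1],d[0])),np.linalg.norm(d))
for n,uv in {"co":(773,52),"ci":(773,88),"ho":(250,37),"hi":(247,76)}.items(): print(n,fatz(c,Z(*uv),.189).round(4))
p1=fatz(c,Z(550,410),.222);p2=fatz(c,Z(535,510),.222)
for p in(p1,p2):
  d=p[:2]-[.4757,-.1795];print("slot edge",np.degrees(np.arctan2(d[1],d[0])),np.linalg.norm(d))
```

```text
[ 0.47160884 -0.15312422  0.254     ] [ 0.48975897 -0.2009025   0.254     ] [ 0.4806839  -0.17701336  0.254     ] 0.05110960283268018 bar ang -69.1991008992882
[ 0.4988548  -0.23178688  0.222     ] [ 0.50678379 -0.12823963  0.209     ]
cab y dir -94.37880503823112
spigot dir -66.1142522962195 0.0571844565160274
spigot dir -71.64694659221881 0.05770892288261501
co [ 0.6342 -0.2328  0.189 ]
ci [ 0.6236 -0.2378  0.189 ]
ho [ 0.5678 -0.1037  0.189 ]
hi [ 0.557  -0.1079  0.189 ]
slot edge -48.37255124380199 0.0444425237509632
slot edge -86.75456451899892 0.04421586452832054
```

```bash
python3 -m jog '[[0.0225,-0.0304,0,0,1],[0.0225,-0.0304,0,0,1],[0.0225,-0.0304,0,0,1],[0.0225,-0.0304,0,0,1],[0.0225,-0.0304,0,0,1],[0,0,0.04,-0.007,1],[0,0,0.03,0,1],[0,0,0,0,1]]' 25; python3 look.py w8; python3 look.py s8 side
```

```text
clock: 12.4
tool_pos: [0.6453, -0.1817, 0.2545]
eef_rot: [0.856, -0.518, -0.005, 0.002]
contact_force: [-0.6, 0.6, -0.3]
opening: 0.007
t 12.4 pos [ 0.6453 -0.1817  0.2545] yaw 297.65 q [ 0.32   0.745 -0.227  1.382  0.177  1.044 -1.028] F [-0.6  0.6 -0.3] op 0.007
x axis 0.464 -0.886 y axis -0.886 -0.464
t 12.45 pos [ 0.6469 -0.1819  0.2575] yaw 297.61 q [ 0.32   0.742 -0.228  1.379  0.177  1.046 -1.028] F [ 0.  -0.9  0.3] op 0.007
x axis 0.463 -0.886 y axis -0.886 -0.463
```

View pics/w8.png

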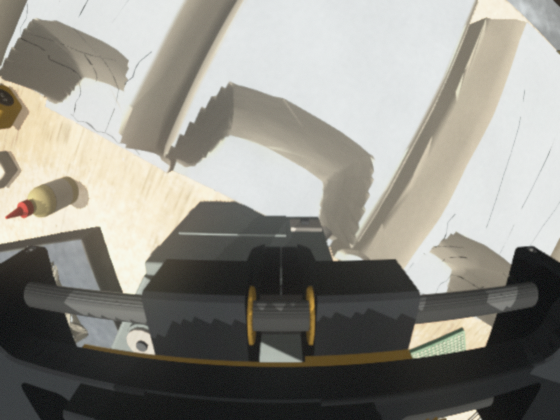

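View pics/s8.png

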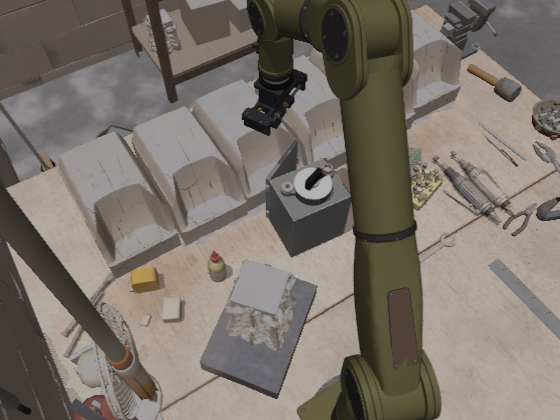

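Run:
```python
from h import *; import pickle
c=pickle.load(open("w8.pkl","rb"))
def fp(X):
    d=c["R"]@np.array(X)+c["t"];th=np.arctan2(np.hypot(d[0],d[1]),d[2]);n=np.hypot(d[0],d[1]);return (c["mtx"][:2,2]+325.19*th*d[:2]/n).round(1)
print("tcp",fp([.6466,-.182,.257]),"tcp low",fp([.6466,-.182,.16]))
H=np.array([.5514,-.1081]);d=np.array([.463,-.886]);n=np.array([.886,.463])
for l in(0,.05,.1,.146):
  for z in(.189,.129,.01): print(l,z,fp([*(H+d*l+n*.013),z]))
```

```text
tcp [281.9 266.3] tcp low [282.3 209.7]
0 0.189 [140.4 265.9]
0 0.129 [165.2 238. ]
0 0.01 [196.4 203.9]
0.05 0.189 [201.4 268.8]
0.05 0.129 [216.6 239.1]
0.05 0.01 [234.9 204. ]
0.1 0.189 [268.8 270.2]
0.1 0.129 [271.5 239.6]
0.1 0.01 [274.7 204.1]
0.146 0.189 [331.9 270. ]
0.146 0.129 [322.7 239.6]
0.146 0.01 [311.6 204.2]
```

```bash
python3 -m jog '[[0,0,0.03,0,1],[0,0,0.03,0,1],[0,0,0.02,0,1],[0,0,0.015,0,1],[0,0,0,0,1]]' 25; python3 look.py w9; python3 look.py s9 side
```

```text
clock: 13.0
tool_pos: [0.648, -0.1816, 0.1644]
eef_rot: [0.855, -0.518, -0.0, 0.0]
contact_force: [-0.3, 0.2, 0.5]
opening: 0.003
t 13.0 pos [ 0.648  -0.1816  0.1644] yaw 297.55 q [ 0.312  0.842 -0.211  1.473  0.209  0.851 -1.058] F [-0.3  0.2  0.5] op 0.003
x axis 0.463 -0.887 y axis -0.887 -0.463
t 13.05 pos [ 0.6488 -0.1817  0.1656] yaw 297.54 q [ 0.312  0.84  -0.211  1.471  0.209  0.851 -1.059] F [ 1.  -0.8 -0. ] op 0.0
x axis 0.462 -0.887 y axis -0.887 -0.462
```

View pics/w9.png

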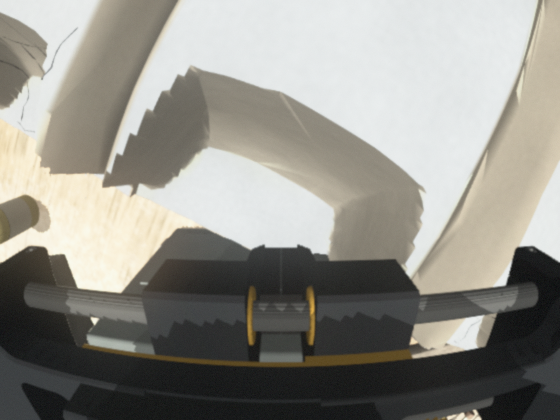

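View pics/s9.png

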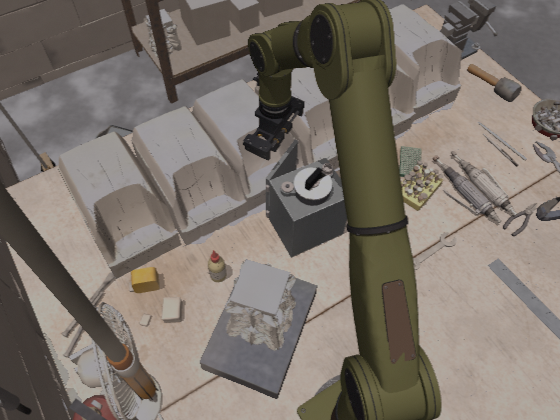

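```bash
python3 -m jog '[[0,0.008,0,0,1],[0,0.008,0,0,1],[0,0.005,0,0,1],[0,0.004,0,0,1],[0,0,0,0,1]]' 25; python3 look.py s10 side
```

```text
clock: 13.6
tool_pos: [0.6254, -0.1938, 0.165]
eef_rot: [0.855, -0.519, 0.0, 0.0]
contact_force: [0.3, 0.5, 1.0]
opening: 0.005
t 13.6 pos [ 0.6254 -0.1938  0.165 ] yaw 297.48 q [ 0.342  0.817 -0.212  1.535  0.214  0.812 -1.045] F [0.3 0.5 1. ] op 0.005
x axis 0.461 -0.887 y axis -0.887 -0.461
```

```bash
python3 -c "
import cv2
a=cv2.imread('pics/s10.png')
cv2.imwrite('pics/s10a.png',cv2.resize(a[100:230,220:370],None,fx=4.5,fy=4.5,interpolation=cv2.INTER_CUBIC))"
```

```text
(no output)
```

View pics/s10a.png

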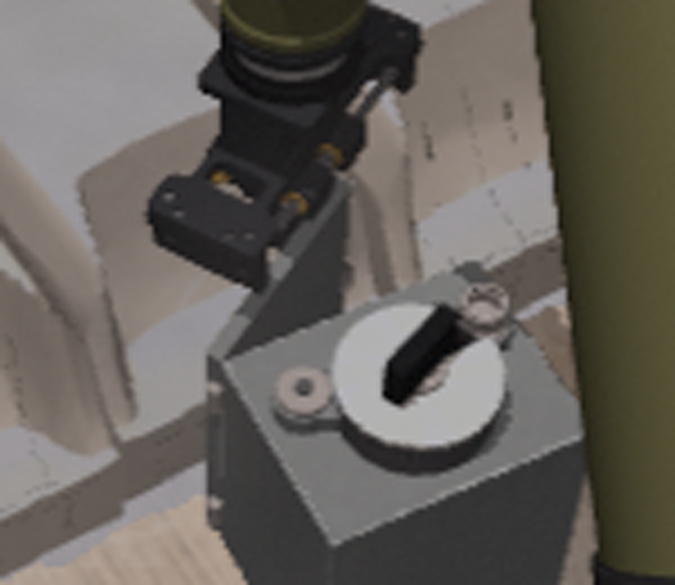

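```bash
python3 -m jog '[[0.001,0.0044,0,0.0064,1],[0.001,0.0044,0,0.0064,1],[0.001,0.0044,0,0.0064,1],[0.001,0.0044,0,0.0064,1],[0.001,0.0044,0,0.0064,1],[0.001,0.0044,0,0.0064,1],[0.001,0.0044,0,0.0064,1],[0.001,0.0044,0,0.0064,1]]' 25; python3 look.py s11 side
```

```text
clock: 14.45
tool_pos: [0.5954, -0.2124, 0.1648]
eef_rot: [0.76, -0.65, 0.0, 0.0]
contact_force: [0.2, -0.3, -0.4]
opening: 0.004
t 14.45 pos [ 0.5954 -0.2124  0.1648] yaw 278.90999999999997 q [ 0.338  0.785 -0.125  1.614  0.13   0.751 -1.261] F [ 0.2 -0.3 -0.4] op 0.004
x axis 0.155 -0.988 y axis -0.988 -0.155
```

```bash
python3 -c "
import cv2
a=cv2.imread('pics/s11.png')
cv2.imwrite('pics/s11a.png',cv2.resize(a[100:230,220:370],None,fx=4.5,fy=4.5,interpolation=cv2.INTER_CUBIC))"
```

```text
(no output)
```

View pics/s11a.png

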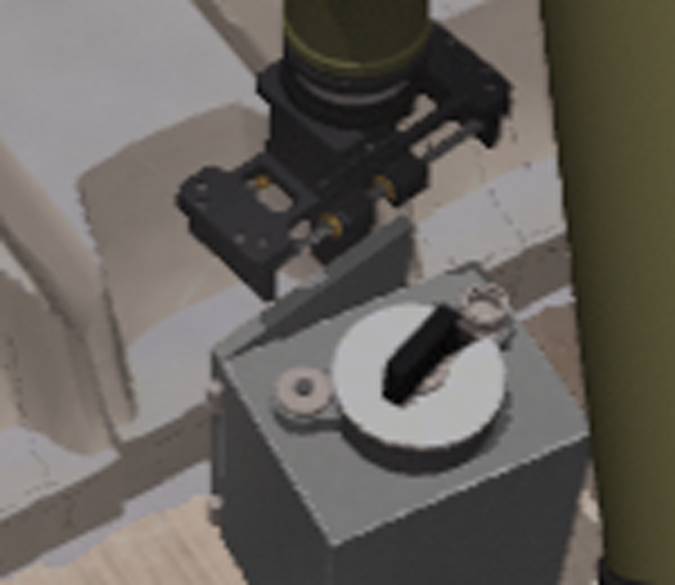

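```bash
python3 -m jog '[[0.001,0.0044,0,0.0064,1],[0.001,0.0044,0,0.0064,1],[0.001,0.0044,0,0.0064,1],[0,0,0,0,1]]' 25; python3 look.py -;  python3 -m jog '[[0,0.003,0,0.0043,1],[0,0.003,0,0.0043,1]]'; python3 -m jog '[[0,0.002,0,0.0029,1]]'
```

```text
clock: 14.9
tool_pos: [0.582, -0.2172, 0.1647]
eef_rot: [0.72, -0.694, -0.0, 0.001]
contact_force: [0.0, 0.5, -0.2]
opening: 0.006
t 14.9 pos [ 0.582  -0.2172  0.1647] yaw 272.06 q [ 0.334  0.772 -0.092  1.649  0.098  0.726 -1.341] F [ 0.   0.5 -0.2] op 0.006
x axis 0.036 -0.999 y axis -0.999 -0.036
clock: 15.1
tool_pos: [0.577, -0.2169, 0.1648]
eef_rot: [-0.701, 0.713, -0.0, 0.0]
contact_force: [1.0, 0.5, 0.4]
opening: 0.006
clock: 15.2
tool_pos: [0.5767, -0.217, 0.165]
eef_rot: [-0.694, 0.72, -0.002, 0.001]
contact_force: [6.2, -1.8, -3.6]
opening: 0.005
```

```bash
python3 -m jog '[[0,0.002,0,0.002,1]]';python3 -m jog '[[0,0.002,0,0.002,1]]';python3 -m jog '[[0,0.002,0,0.002,1]]'
```

```text
clock: 15.3
tool_pos: [0.5759, -0.2171, 0.1652]
eef_rot: [-0.69, 0.724, -0.003, 0.002]
contact_force: [7.1, -1.7, -4.7]
opening: 0.001
clock: 15.4
tool_pos: [0.5747, -0.2173, 0.1653]
eef_rot: [-0.686, 0.728, -0.004, 0.002]
contact_force: [8.3, -3.0, -4.6]
opening: 0.005
clock: 15.5
tool_pos: [0.5714, -0.2173, 0.1653]
eef_rot: [-0.681, 0.732, -0.002, 0.001]
contact_force: [0.6, 0.4, 0.3]
opening: 0.005
```

```bash
python3 -m jog '[[0,0.002,0,0,1]]';python3 -m jog '[[0,0.002,0,0,1]]';python3 -m jog '[[0,0.001,0,0,1]]';python3 look.py s12 side;python3 -c "
import cv2
a=cv2.imread('pics/s12.png')
cv2.imwrite('pics/s12a.png',cv2.resize(a[100:230,220:370],None,fx=4.5,fy=4.5,interpolation=cv2.INTER_CUBIC))"
```

```text
clock: 15.6
tool_pos: [0.5689, -0.2168, 0.1652]
eef_rot: [-0.681, 0.732, -0.002, 0.001]
contact_force: [7.2, -2.3, -4.2]
opening: 0.001
clock: 15.7
tool_pos: [0.5689, -0.2168, 0.1653]
eef_rot: [-0.681, 0.732, -0.004, 0.003]
contact_force: [12.9, -2.6, -9.0]
opening: 0.003
clock: 15.8
tool_pos: [0.5689, -0.2168, 0.1653]
eef_rot: [-0.681, 0.732, -0.004, 0.003]
contact_force: [12.2, -2.9, -9.0]
opening: 0.005
t 15.8 pos [ 0.5689 -0.2168  0.1653] yaw 265.89 q [ 0.325  0.752 -0.064  1.701  0.068  0.68  -1.416] F [12.2 -2.9 -9. ] op 0.005
x axis -0.072 -0.997 y axis -0.997 0.072
```

View pics/s12a.png

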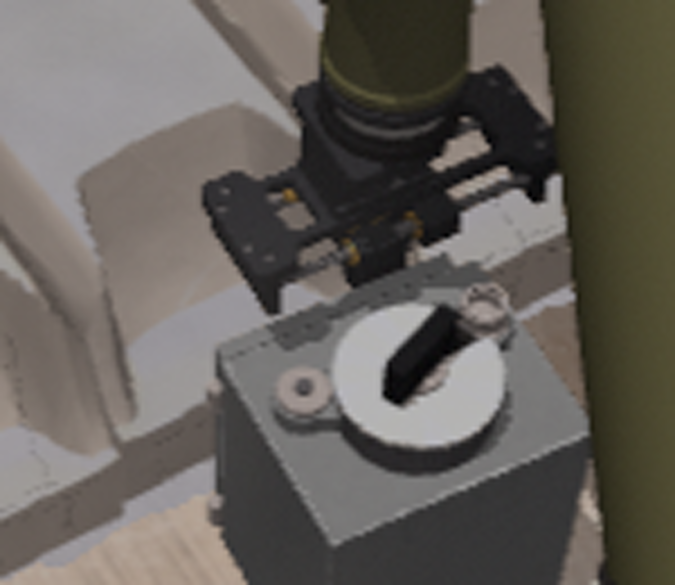

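```bash
python3 -m jog '[[0,0.002,0,0,1],[0,0,0,0,1]]';python3 -m jog '[[0,-0.01,0,0,1],[0,-0.015,0,0,1],[0,-0.015,0,0,1],[0,0,0,0,1]]'; python3 look.py w13;python3 -m jog '[[0,0,-0.04,0,1],[0,0,-0.05,0,1],[0,0,-0.05,0,1],[0,0,0,0,1]]'; python3 look.py w14; python3 look.py s14 side
```

```text
clock: 16.05
tool_pos: [0.5689, -0.2168, 0.1655]
eef_rot: [-0.681, 0.732, -0.006, 0.005]
contact_force: [14.1, -3.3, -10.4]
opening: 0.003
clock: 16.45
tool_pos: [0.6028, -0.2183, 0.1645]
eef_rot: [-0.682, 0.732, 0.0, 0.0]
contact_force: [0.4, -0.2, -0.2]
opening: 0.005
t 16.45 pos [ 0.6028 -0.2183  0.1645] yaw 265.93 q [ 0.309  0.795 -0.062  1.587  0.063  0.761 -1.421] F [ 0.4 -0.2 -0.2] op 0.005
x axis -0.071 -0.997 y axis -0.997 0.071
clock: 16.9
tool_pos: [0.6043, -0.2203, 0.3122]
eef_rot: [-0.681, 0.732, -0.006, 0.003]
contact_force: [1.1, -0.5, -0.4]
opening: 0.007
t 16.9 pos [ 0.6043 -0.2203  0.3122] yaw 265.82 q [ 0.311  0.633 -0.063  1.427  0.043  1.069 -1.404] F [ 1.1 -0.5 -0.4] op 0.007
x axis -0.073 -0.997 y axis -0.997 0.073
t 16.95 pos [ 0.6025 -0.2197  0.3085] yaw 265.84 q [ 0.311  0.637 -0.063  1.432  0.044  1.067 -1.404] F [-0.4  0.1  0.3] op 0.007
x axis -0.073 -0.997 y axis -0.997 0.073
```

View pics/w14.png

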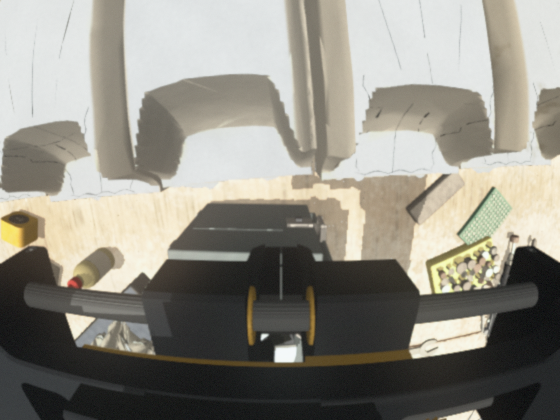

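View pics/s14.png

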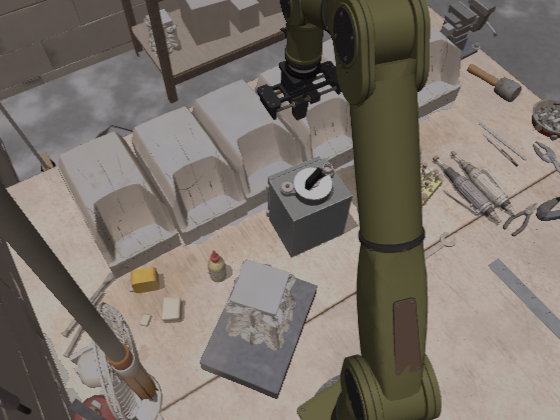

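View pics/w13.png

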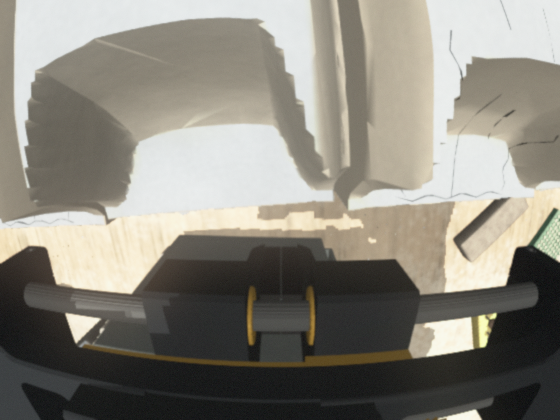

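```bash
python3 -m jog '[[0,0,-0.05,0,1],[0,0.035,0,0,1],[0,0.035,0,0,1],[0,0.035,0,0,1],[0,0.035,0,0,1],[0,0.032,0,0,1],[0,0,0,0,1]]'; python3 look.py w15; python3 -c "
import cv2
a=cv2.imread('pics/w15.png')
cv2.imwrite('pics/w15a.png',cv2.resize(a[60:260,180:420],None,fx=3.3,fy=3,interpolation=cv2.INTER_CUBIC))"
```

```text
clock: 17.7
tool_pos: [0.4238, -0.2063, 0.3529]
eef_rot: [-0.68, 0.733, 0.004, -0.003]
contact_force: [0.0, -0.4, 0.7]
opening: 0.007
t 17.7 pos [ 0.4238 -0.2063  0.3529] yaw 265.71 q [ 0.406  0.344 -0.073  1.838  0.031  0.969 -1.327] F [ 0.  -0.4  0.7] op 0.007
x axis -0.075 -0.997 y axis -0.997 0.075
```

View pics/w15a.png

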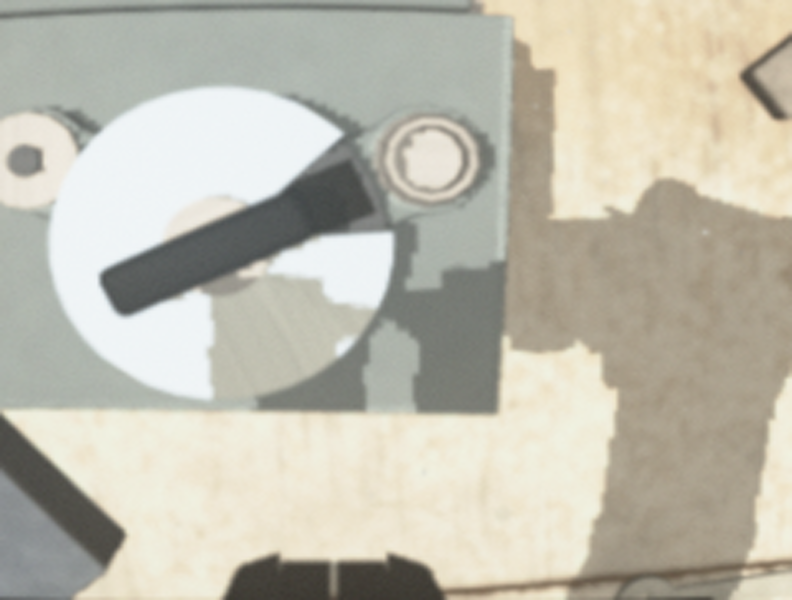

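View pics/w15.png

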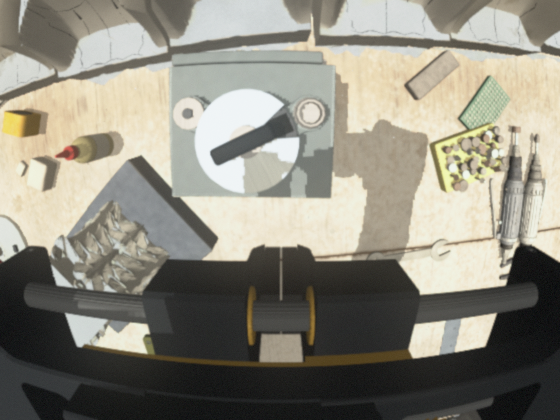

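Run:
```python
from h import *; import pickle
a=cv2.imread("pics/w15.png");cv2.imwrite("pics/w15b.png",cv2.resize(a[35:95,160:345],None,fx=4.3,fy=6,interpolation=cv2.INTER_CUBIC))
c=pickle.load(open("w15.pkl","rb"));Z=lambda u,v:(180+u/3.3-.35,60+v/3-.35)
pts=np.array([fatz(c,Z(*q),.222)[:2] for q in [(50,240),(220,87),(392,250),(215,398),(110,125),(300,105),(90,345),(340,365)]])
A=np.c_[2*pts,np.ones(len(pts))];s=np.linalg.lstsq(A,(pts**2).sum(1),rcond=None)[0];ax=s[:2];print("axis",ax,np.sqrt(s[2]+ax@ax))
for n,uv,z in [("slot e1",(345,130),.222),("slot e2",(393,232),.222),("spigot",(432,159),.222),("cap",(24,160),.209)]:
    d=fatz(c,Z(*uv),z)[:2]-ax;print(n,np.degrees(np.arctan2(d[1],d[0])).round(1),np.linalg.norm(d).round(4))
```

```text
axis [ 0.476153   -0.18027705] 0.04512472983939315
slot e1 -48.8 0.046
slot e2 -89.2 0.0447
spigot -69.8 0.0597
cap 59.8 0.0613
```

View pics/w15b.png

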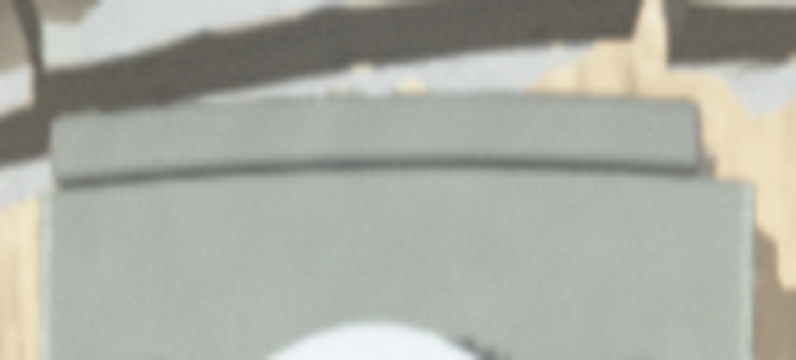

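Run:
```python
from h import *; import pickle
c=pickle.load(open("w15.pkl","rb"));Z=lambda u,v:(160+u/4.3-.35,35+v/6-.4)
for n,a,b,z in [("outer",(60,118),(690,102),.189),("inner",(65,184),(690,170),.189),("roof",(60,192),(740,184),.190)]:
    A,B=fatz(c,Z(*a),z),fatz(c,Z(*b),z);d=B-A;print(n,A.round(4),B.round(4),np.degrees(np.arctan2(d[1],d[0])).round(2))
a=cv2.imread("pics/w14.png");cv2.imwrite("pics/w14b.png",cv2.resize(a[190:270,260:360],None,fx=7,fy=7,interpolation=cv2.INTER_CUBIC))
```

```text
outer [ 0.568  -0.1127  0.189 ] [ 0.5554 -0.2526  0.189 ] -95.17
inner [ 0.5567 -0.1131  0.189 ] [ 0.5442 -0.2517  0.189 ] -95.13
roof [ 0.5553 -0.1122  0.19  ] [ 0.5414 -0.2624  0.19  ] -95.29
```

View pics/w14b.png

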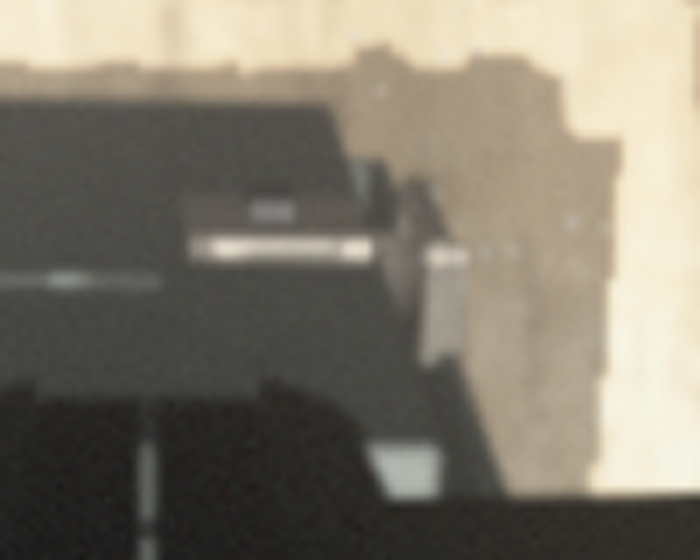

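```bash
python3 -m jog '[[0,0,0,0,1],[0,0,0,0,1]]'; python3 -c "
from plant import r
print(r.finish_job())"
```

```text
clock: 17.95
tool_pos: [0.431, -0.2063, 0.354]
eef_rot: [-0.682, 0.732, 0.0, -0.0]
contact_force: [-0.6, -0.1, -0.2]
opening: 0.004
the job is handed in; nothing more can be done
None
```

The cabinet is ready and the job is handed in at about 18 s of the 48 s allowed. The slotted cover is lined up with the open hose spigot, and the door is pushed shut.

- **Cover:** The spigot is on the cabinet's +y side. I gripped the bar knob and turned the cover about 73° clockwise. The last wrist picture puts the middle of the opening at -69.0° and the spigot at -69.8° in the world frame, so they agree to within 1°.
- **Door:** I pushed it shut with closed fingers about 110 mm from the hinge. The force rose to about 8 N, fell to about 0.6 N as the latch snapped, then rose to about 14 N against a firm stop. After I backed off, the door's top edge lay within about 0.2° of the cabinet's front edge.
- **Latch:** I could not see the bolt behind the strike clearly. That it is latched rests on the force drop, the firm stop and the measured door angle.
- **Other objects:** No move went near the bottle, stone, tape measure or offcut, and they showed no sign of disturbance in the later pictures. I did not measure their positions. At hand-in the arm was clear of everything.
- **Measurements that disagreed:** Some early heights taken from two camera views came out 5 to 20 mm low. I used the heights in the text for the moves. The measured knob top (about 252 mm) fitted those, and the spigot mouth read about 6 mm low.

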